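# Switch the ball sorter to the other chute and feed the batch

### The job

Switch the ball sorter to its other chute: press down the end of the yellow seesaw gate that is now raised, so that it rocks over its pivot and rests tilted toward the other tray. Only then push the red tab of the stop to the left, fully open, so that all three orange balls run down into that tray. Only press and push the sorter's parts: do not touch or lift the balls, and leave the loose things round about where they are.

Things in the scene. Friction and masses are not known exactly. Their poses are not given: they have to be found in the camera images.
- sorter: The fixed bench sorter, 0.38 m wide over its trays. Origin on the table (z = 0) under the gate's pivot. Its x points back up the blue feed channel (away from the robot at yaw 0), y to the left tray. The channel, 32 mm wide, 0.2 rad steep, runs from x = 20 mm (floor 105 mm high) to 203 mm (end wall up to 167 mm). The stop's steel guide bridge: x = 39 mm, y = -36 to 80 mm, top 146 mm high.
- gate (a joint): Yellow seesaw trough, 200 mm long (sorter y), 46 mm wide, pivot along sorter x, 55 mm high. -0.25 rad: right end raised, feeds the left tray; +0.25: left end raised, feeds the right tray; it starts at either. Top-heavy (steel weight on its guard): once past level it falls on to its stop and stays; 1 to 2 N on a pad turns it. The clear guard, 90 mm long, at sorter x = -20 to -33 mm, stands 72 mm above the pivot.
- right_pad (a point): Middle of the upper face of the black ribbed press pad on the gate's front (robot) side, near its right (sorter -y) end; 46 mm (sorter x) by 34 mm (sorter y), 6 mm thick. With the gate level it lies 46 mm to -x, 67 mm to -y and 23 mm above the pivot; about 94 mm above the table when raised, 61 mm when down. Free space below it.
- left_pad (a point): The same press pad at the left end of the gate: 46 mm to -x and 67 mm to +y of the pivot.
- stop (a joint): Stop slide across the foot of the feed channel. 0 = shut (holds the balls back), grows as it is pushed to the sorter's left (+y), end stop at 0.045 m (fully open). It takes 1.5 N to slide, has no spring, and stays where it is left. The balls get past from about 0.03 m.
- stop_tab (a point): Middle of the red upright tab on top of the stop: 22 mm (sorter x) by 10 mm (sorter y) by 42 mm high; the point is 174 mm above the table, the tab's top 15 mm higher, its foot 27 mm lower. Push on its right (-y) face toward +y.
- right_tray: Blue open tray at the right end of the gate, outside 76 mm (sorter x) by 100 mm (sorter y), fixed; floor 3 mm thick, side walls 52 mm, inner end wall 35 mm, outer end wall 70 mm high. Origin under its middle, on the table; axes as the sorter's.
- left_tray: Grey open tray of the same size at the left end.
- ball0: Orange cable-stopper ball, 20 mm diameter, about 20 g, number 0 of three waiting in a row in the feed channel behind the stop (0 is lowest). Its origin turns with it.
- ball0_center (a point): Centre of ball 0.
- ball1: Orange cable-stopper ball, 20 mm diameter, about 20 g, number 1 of three waiting in a row in the feed channel behind the stop (0 is lowest). Its origin turns with it.
- ball1_center (a point): Centre of ball 1.
- ball2: Orange cable-stopper ball, 20 mm diameter, about 20 g, number 2 of three waiting in a row in the feed channel behind the stop (0 is lowest). Its origin turns with it.
- ball2_center (a point): Centre of ball 2.
- by_driver_black: Bystander, loose: big screwdriver with black handle, 32x209x31 mm, lying. Origin at the middle of its underside.
- by_flux_bottle: Bystander, loose: small brown bottle with black cap, 37x37x80 mm, standing. Origin at the middle of its underside.
- by_pin_weight: Bystander, loose: turned grey metal weight with a lift pin, 40x40x61 mm, standing. Origin at the middle of its underside.
- by_solder_bobbin: Bystander, loose: bobbin of silver wire, 52x52x40 mm, standing on its flange. Origin at the middle of its underside.
- by_shrink_bundle: Bystander, loose: bundle of red and black sleeves, 27x106x17 mm, lying. Origin at the middle of its underside.

How it is judged (in metres and radians):
On the way, in this order (a step that is already met when the one before it is completed fails the run):
1. the gate rests tilted to the side that was raised at the start, the stop still shut (distance of right_pad from where it was at the start of the episode above 0.02 m and (value of joint gate above 0.2 rad or value of joint gate below -0.2 rad) and value of joint stop below 0.012 m), for 0.2 s.
2. the stop has been pushed open, the gate still over (distance of right_pad from where it was at the start of the episode above 0.02 m and (value of joint gate above 0.2 rad or value of joint gate below -0.2 rad) and value of joint stop above 0.035 m), for 0.1 s.
At the end, for the whole second after the job is handed in: The gate is tilted to the side opposite to its start (more than 0.2 of 0.25 rad), the stop is open more than 35 of its 45 mm, and all three balls lie inside the tray on the side to which the gate is now tilted, centres less than 45 mm above the table and slower than 0.1 m/s (distance of right_pad from where it was at the start of the episode above 0.02 m and value of joint stop above 0.035 m and ((value of joint gate above 0.2 rad and x of ball0_center in the frame of right_tray between -0.038 and 0.038 m and y of ball0_center in the frame of right_tray between -0.05 and 0.05 m and z of each of ball0_center, ball1_center, ball2_center in the frame of right_tray below 0.045 m and x of ball1_center in the frame of right_tray between -0.038 and 0.038 m and y of ball1_center in the frame of right_tray between -0.05 and 0.05 m and x of ball2_center in the frame of right_tray between -0.038 and 0.038 m and y of ball2_center in the frame of right_tray between -0.05 and 0.05 m) or (value of joint gate below -0.2 rad and x of ball0_center in the frame of left_tray between -0.038 and 0.038 m and y of ball0_center in the frame of left_tray between -0.05 and 0.05 m and z of each of ball0_center, ball1_center, ball2_center in the frame of left_tray below 0.045 m and x of ball1_center in the frame of left_tray between -0.038 and 0.038 m and y of ball1_center in the frame of left_tray between -0.05 and 0.05 m and x of ball2_center in the frame of left_tray between -0.038 and 0.038 m and y of ball2_center in the frame of left_tray between -0.05 and 0.05 m)) and linear speed of each of ball0, ball1, ball2 below 0.1 m/s); the robot touches nothing.
It fails at once if the robot touches a ball (contact force between any of the fingers, the arm and ball0 above 0.3 N or contact force between any of the fingers, the arm and ball1 above 0.3 N or contact force between any of the fingers, the arm and ball2 above 0.3 N).
It fails at once if a ball is lifted (height (world z) of any of ball0_center, ball1_center, ball2_center above 0.155 m).
It fails at once if a bystander is moved by more than 15 mm (distance of any of by_driver_black, by_flux_bottle, by_pin_weight, by_solder_bobbin, by_shrink_bundle from where it was at the start of the episode above 0.015 m).
It fails at once if the stop is opened before the gate has been rocked over (value of joint stop above 0.012 m and not (distance of right_pad from where it was at the start of the episode above 0.02 m)).
It also fails if it takes over 40 s, if anything falls off the work surface, if the arm or the gripper's body presses on something with over 40 N, if the wrist force passes 120 N, or if a joint passes its speed limit or range.

### The arm

A 6-joint arm with a two-finger parallel gripper is mounted at the origin on the work surface; the furniture and walls round the work are solid. World frame = base frame: x ahead of the robot, y to its left, z up, the work surface at z = 0. Lengths are in m, angles in degrees, forces in N, time in s.
With the tool pointing down it reaches from about 0.4 to 0.825 m from the base axis. Payload 7 kg.
Tool frame: the origin (TCP) lies at the very end of the fingers, on their centre line; the grasp point (between the pads) lies 19 mm behind it; z points along the fingers, y is the line along which they close (so a half turn about z gives the same grasp; the last joint's range is limited). The gripper opens to 88 mm and grips with 3 to 60 N. Pads are 19 mm wide; open, the fingers measure 130 mm over their backs; the gripper's body (78 mm by 193 mm) begins 47 mm behind the grasp point.
Start: joints at [92.481, 20.546, 0.682, 0, -70.136, -16.507], TCP at [0.164, 0.655, 0.227] pointing down, gripper open.
Joint ranges: [-176.03, 176.03], [-82.01, 121.73], [-58.28, 71.71], [-173.87, 95.51], [-174.79, -0.11], [-173.66, 173.66]. Speed limits (degrees/s): [136.94, 136.94, 172.46, 180, 180, 180].

### API

Orientations are given as [roll, pitch, yaw] about the fixed x, y, z axes, in that order (R = Rz(yaw) Ry(pitch) Rx(roll)).
In Python, from plant import get_state, imaging, r, finder gives the robot as it stands.
- The arm moves only by the shell command python3 -m handwheel 'ROWS' [FORCE]. ROWS is JSON, a list of rows, each a list of 5 numbers: the closure, from 0 (fully open) to 1 (shut), then the shift along the world's x, y, z in cm, then the turn about the world's z in degrees. A call has 1 to 8 rows; each row is the pose to reach, as a shift and turn from the pose commanded when the call began; what a row does not reach only later rows make up. A row lasts 1/8 s, in which the tool goes at most 62.5 mm and 10.7 degrees, less where a joint would pass 70% of its speed; a pose out of reach is approached as far as the arm can. A call with a gripper value outside its range is refused whole. The fingers move at their own pace and stop on an object; FORCE is the grip in N (left out, the last holds). Time passes only in rows, so rows that repeat a pose let the fingers close. It gives the time, the measured TCP pose, the force, the opening and the grip force at its end, in the units of the state.
- get_state(): the state, without advancing time (a new reading comes with each control period).
- imaging.capture(name): name is "side" or "top"; returns (picture, depth): 400x640x3 uint8, red, green, blue; 400x640 float32, m along the optical axis (not along the pixel's ray), 0 where there is no reading.
- imaging.get_calibration(name): a dict with "fx", "fy", "cx", "cy" (pixels), "dist" ([k1, k2, p1, p2, k3] as OpenCV has them; the pictures are not rectified), "rvec" (rotation vector, rad) and "tvec" (3), from world to camera coordinates, as OpenCV has them. Camera axes: x right, y down, z forward; pixel columns grow to the right and rows downward; lengths in m; the calibration is good to about 2 mm. A picture is of the moment at which its call begins. get_calibration takes no time and is no camera call.
- r.close_job(): hands the job in; it is judged then, once.
Trained networks look in the newest picture that a camera, given by its name, has taken for a name from the list of things; names that differ only in an ending like _2 or _b are one class to them, and where a whole thing is asked for, a point or a joint stands for the part that bears it (a point fixed in the world has none). Each returns a list of dicts, best first, with "p" (0 to 1); they miss things now and then, are a little off and sometimes report something else, mostly with a low value. They report only what shows in the picture. A call takes as long as a camera call.
- finder.cut_out(camera, query): "region" (400x640 bool, what is visible of it) and "pixel" ([column, row] in pixels, amid what is visible of it).
The state is a dict: "time_s": time; "joints": joint angles; "qd": joint speeds; "joint_torque": joint torques, N m; "tcp_pos": TCP position; "eef_rot": TCP orientation; "contact_force": force on the tool from outside, world axes, zero at the start; "moment": the same for the moment, N m; "gripper_width": finger opening in m; "gripper_force": force on a finger pad.
Only numpy, scipy, OpenCV 4.12 (cv2) and the standard library are available. Lean on these libraries where they do the work, as an engineer would, in place of code of your own. Each camera call takes 0.05 s, during which the arm holds its last target. There are 200 camera calls.

## Working session

There is one attempt and no reset: what is moved stays moved. The work goes in short steps, Python scripts to look and compute and a shell command to move; the robot and the scene stay as the last step left them, time stands still between calls to the robot, and variables do not carry over. Pictures are saved under pics/ and viewed, at most 10 in all, crops included, and the job is handed in when it is done.

```bash
mkdir -p pics; cat > h.py <<'E'
import numpy as np,cv2
from plant import get_state, imaging, r, finder
def world(cam,px,depth):
    c=imaging.get_calibration(cam);K=np.array([[c["fx"],0,c["cx"]],[0,c["fy"],c["cy"]],[0,0,1.]])
    px=np.atleast_2d(np.array(px,float))
    n=cv2.undistortPoints(px[:,None],K,np.array(c["dist"]))[:,0]
    z=depth[px[:,1].astype(int),px[:,0].astype(int)]
    P=np.c_[n*z[:,None],z];R=cv2.Rodrigues(np.array(c["rvec"],float))[0]
    return (P-np.array(c["tvec"]).ravel())@R, z>0
def find(cam,q,d):
    o=finder.cut_out(cam,q)
    for k in o[:1]:
        v,u=np.nonzero(k["region"]);w,ok=world(cam,np.c_[u,v],d);w=w[ok]
        if len(w)==0: print(cam,q,'no depth',k["pixel"]);continue
        print(cam,q,round(k["p"],2),np.round(k["pixel"]),len(w),'med',np.median(w,0).round(3),'lo',np.percentile(w,3,axis=0).round(3),'hi',np.percentile(w,97,axis=0).round(3))
    if not o: print(cam,q,'none')
    return o
E
python3 - <<'E'
from h import *
for cam in("top","side"):
    p,d=imaging.capture(cam);cv2.imwrite(f'pics/{cam}0.png',p[:,:,::-1])
    for q in("right_pad","left_pad","stop_tab","right_tray","left_tray","ball0","by_driver_black","by_flux_bottle","by_pin_weight","by_solder_bobbin","by_shrink_bundle"): find(cam,q,d)
print(get_state())
E
```

```text
top right_pad 0.81 [354. 201.] 2007 med [ 0.561 -0.184  0.08 ] lo [ 0.505 -0.277  0.049] hi [ 0.592 -0.098  0.123]
top left_pad 0.93 [353. 200.] 1996 med [ 0.561 -0.184  0.08 ] lo [ 0.504 -0.278  0.05 ] hi [ 0.592 -0.098  0.123]
top stop_tab 0.66 [350. 180.] 121 med [ 0.596 -0.179  0.153] lo [ 0.587 -0.196  0.111] hi [ 0.608 -0.167  0.19 ]
top right_tray 0.71 [406. 197.] 1142 med [ 0.582 -0.336  0.004] lo [ 0.539 -0.369 -0.003] hi [ 0.615 -0.284  0.066]
top left_tray 0.66 [292. 206.] 793 med [ 0.567 -0.026  0.004] lo [ 0.519 -0.08  -0.002] hi [0.596 0.002 0.062]
top ball0 none
top by_driver_black 0.57 [332. 274.] 515 med [ 0.376 -0.126  0.024] lo [ 0.352 -0.248  0.009] hi [ 0.404 -0.079  0.032]
top by_flux_bottle 0.47 [396. 163.] 203 med [ 0.664 -0.299  0.051] lo [ 0.652 -0.317  0.009] hi [ 0.681 -0.287  0.081]
top by_pin_weight none
top by_solder_bobbin 0.69 [430. 251.] 370 med [ 0.431 -0.383  0.038] lo [ 0.409 -0.406  0.002] hi [ 0.454 -0.36   0.042]
top by_shrink_bundle 0.67 [290. 204.] 895 med [ 0.566 -0.026  0.004] lo [ 0.518 -0.08  -0.002] hi [0.596 0.005 0.068]
side right_pad 
[... 1248 characters left out ...]
12 0.253 0.014]
{'time_s': 1.2, 'joints': array([ 9.24816859e+01,  2.05471162e+01,  6.82146772e-01,  1.43278703e-03,
       -7.01363316e+01, -1.65048071e+01]), 'qd': array([-0.01124779, -0.00665644,  0.00591192,  0.05928705, -0.06562662,
        0.00647783]), 'joint_torque': array([ 4.42634500e-04, -5.82400990e+01,  2.93305886e+01,  7.00280473e+00,
        1.24816649e-02, -2.53964555e-05]), 'tcp_pos': array([0.16360715, 0.65485347, 0.22655865]), 'eef_rot': array([ 1.79999135e+02, -1.66163408e-03, -1.40226344e+01]), 'contact_force': array([0.25472803, 1.01717499, 0.46134264]), 'moment': array([ 0.05539169,  0.02652797, -0.02830749]), 'gripper_force': 0.0, 'gripper_width': 0.08737032653283273}
```

View pics/top0.png

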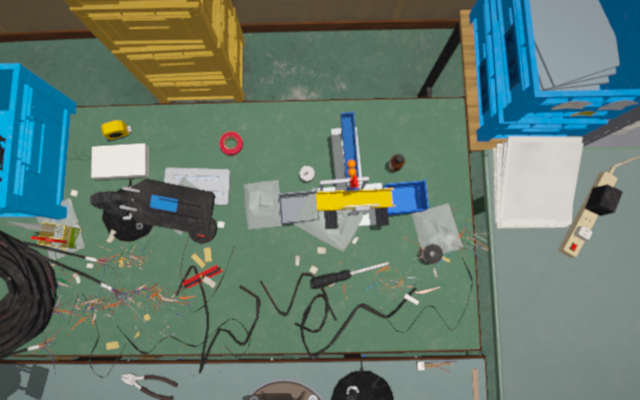

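View pics/side0.png

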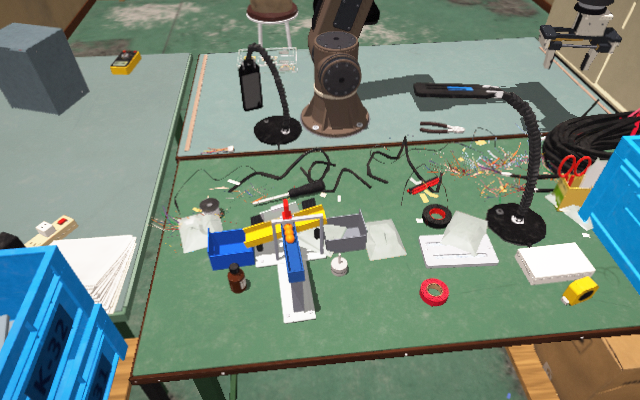

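The top view shows the gate at about (355,199), pads at about (331,222) and (388,216), the red tab at (354,182), and a desk lamp at (150,205). The side view, taken from the back, shows a tall lamp at (515,200) and another by the base at (275,120). Next I fit the sorter's pose and measure the obstacles.

```bash
cat > fit.py <<'E'
from h import *
vv,uu=np.mgrid[0:400,0:640]
def cloud(cam):
    p,d=imaging.capture(cam);w,ok=world(cam,np.c_[uu.ravel(),vv.ravel()],d)
    hsv=cv2.cvtColor(p,cv2.COLOR_RGB2HSV).reshape(-1,3).astype(int)
    return p,w,ok,hsv
def near(w): return (abs(w[:,0]-.6)<.25)&(abs(w[:,1]+.18)<.25)
E
python3 - <<'E'
from fit import *
for cam in("top","side"):
    p,w,ok,h=cloud(cam);n=ok&near(w)
    y=n&(abs(h[:,0]-25)<6)&(h[:,1]>150)&(w[:,2]>.03)
    W=w[y];print(cam,'yellow',len(W));
    for a in np.arange(-.29,-.08,.02):
        s=W[abs(W[:,1]-a)<.01]
        if len(s):print(round(a,2),np.percentile(s,5,axis=0).round(3)[[0,2]],np.median(s,0).round(3)[[0,2]],np.percentile(s,95,axis=0).round(3)[[0,2]])
    dk=n&(h[:,2]<60)&(w[:,0]>.46)&(w[:,0]<.56)&(w[:,2]>.04)&(w[:,2]<.12)
    for lo,hi in((-.32,-.2),(-.18,-.05)):
        s=w[dk&(w[:,1]>lo)&(w[:,1]<hi)]
        if len(s):print('dark',len(s),np.median(s,0).round(3),s.min(0).round(3),s.max(0).round(3))
    rd=n&((h[:,0]<5)|(h[:,0]>175))&(h[:,1]>170)&(w[:,2]>.14)
    s=w[rd];print('red',len(s),np.median(s,0).round(3),s.min(0).round(3),s.max(0).round(3))
    o=n&(h[:,0]>5)&(h[:,0]<16)&(h[:,1]>170)&(w[:,2]>.1);s=w[o];print('or',len(s),np.median(s,0).round(3))
    b=n&(abs(h[:,0]-110)<10)&(h[:,1]>120)&(w[:,0]>.64)&(w[:,2]>.1);s=w[b]
    for a in np.arange(.64,.84,.03):
        t=s[abs(s[:,0]-a)<.015]
        if len(t):print('ch',round(a,2),np.percentile(t[:,1],[3,50,97]).round(3),t[:,2].max().round(3))
    # tall things
    g=ok&(w[:,2]>.06)&(w[:,0]>-.2)&(w[:,0]<.95)&(abs(w[:,1])<.9)
    H,_,_=np.histogram2d(w[g,0],w[g,1],bins=[np.arange(-.2,1,.1),np.arange(-.9,.91,.1)])
    M=np.zeros_like(H);np.maximum.at(M,(np.clip(((w[g,0]+.2)*10).astype(int),0,M.shape[0]-1),np.clip(((w[g,1]+.9)*10).astype(int),0,M.shape[1]-1)),w[g,2])
    print((M*100).astype(int))
    c=p[120:300,200:400] if cam=='side' else p[90:250,250:450]
    cv2.imwrite(f'pics/{cam}crop.png',cv2.resize(c[:,:,::-1],None,fx=3.9 if cam=='top' else 3.3,fy=3.6 if cam=='top' else 3.3,interpolation=2))
E
```

```text
top yellow 1235
-0.29 [0.555 0.046] [0.57  0.049] [0.593 0.067]
-0.27 [0.551 0.048] [0.574 0.053] [0.594 0.071]
-0.25 [0.55  0.053] [0.573 0.058] [0.593 0.076]
-0.23 [0.56  0.059] [0.575 0.063] [0.591 0.07 ]
-0.21 [0.559 0.065] [0.575 0.068] [0.59  0.084]
-0.19 [0.556 0.068] [0.572 0.073] [0.588 0.078]
-0.17 [0.556 0.073] [0.572 0.078] [0.587 0.085]
-0.15 [0.543 0.079] [0.566 0.084] [0.586 0.104]
-0.13 [0.541 0.085] [0.563 0.089] [0.584 0.105]
-0.11 [0.54 0.09] [0.562 0.095] [0.583 0.111]
-0.09 [0.541 0.093] [0.565 0.097] [0.582 0.107]
dark 167 [ 0.524 -0.255  0.06 ] [ 0.504 -0.27   0.054] [ 0.545 -0.241  0.068]
dark 61 [ 0.52  -0.127  0.093] [ 0.498 -0.137  0.087] [ 0.536 -0.115  0.1  ]
red 61 [ 0.593 -0.179  0.18 ] [ 0.587 -0.188  0.144] [ 0.607 -0.174  0.191]
or 30 [ 0.63  -0.178  0.129]
ch 0.64 [-0.19  -0.163 -0.162] 0.137
ch 0.67 [-0.19  -0.176 -0.161] 0.146
ch 0.7 [-0.187 -0.174 -0.159] 0.154
ch 0.73 [-0.185 -0.172 -0.157] 0.158
ch 0.76 [-0.185 -0.171 -0.155] 0.167
[[ 0  0  0  0  0  0  0  0  0  0  0  0  0  0  0  0  0  0]
 [ 0  0  0  0  0  0  0  0  0  0  0  0  0  0  0  0  0  0]

[... 1429 characters left out ...]
h 0.73 [-0.189 -0.174 -0.159] 0.155
ch 0.76 [-0.186 -0.171 -0.157] 0.167
[[ 0  0  0  0  0  0  0  0 35  0  0  0  0  0  0  0  0  0]
 [ 0  0  0  0  0  0  0  0 36 36 35  0  0  0  0  0  0  0]
 [ 0  0  0  0  0 19 29 25 28 28  0  0  0  0  0  0  0  0]
 [ 0  0  0  0  0  0  0 14 26 26  0  0  0  0 33 42 39  6]
 [ 0  0  0  0  0  0  0  0  0  0  0  0  0  6  0 43 33 12]
 [ 0  0  0  0  0  0  0  0  0  0  0  0  0  0  8 11  9  0]
 [ 0  0  0  0  0  0  0  9  0 38 39 38  0  0 15 12  0  0]
 [ 9  8  6  6  0  7 12 18 11 40 40 40 37 19 26 26  0  0]
 [ 0  0 10 11  0  8 14 18  0  0  0  0  0  0 26  0  0  0]
 [ 0 16 28 28  0  0  0 16  0  0  0  0  0  0 11  0  0  0]
 [ 0  0 18 28  0  0  0  0  0  0  0  0  0  0  0  0  0  0]]
```

View pics/topcrop.png

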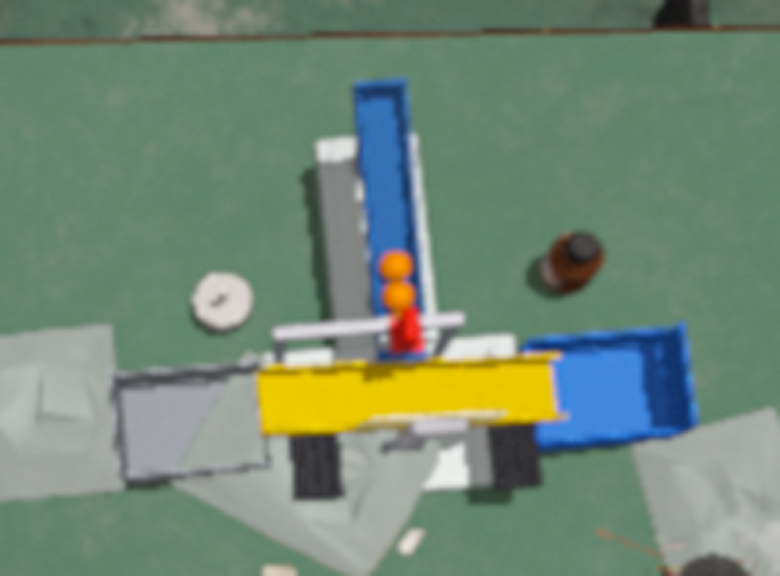

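View pics/sidecrop.png

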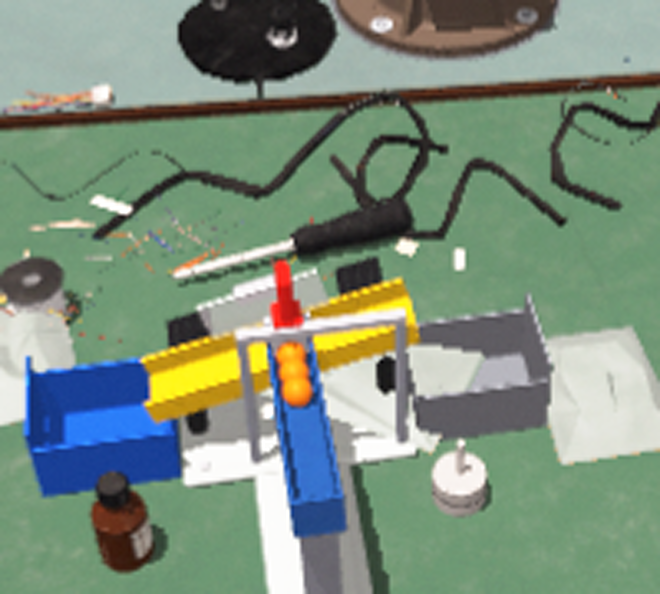

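The left end is raised (z ≈ 0.095 at y ≈ -0.11, against 0.05 at the right end), so I press the left pad, measured at (0.518,-0.127,0.093). Sorter yaw is about 3.3° and the pivot is at about (0.566,-0.183). The tab is at (0.605,-0.181). A lamp head about 0.40 high stands at y ≥ 0, so I lift first and check how close it comes.

```bash
python3 - <<'E'
from fit import *
for cam in("top","side"):
    p,w,ok,h=cloud(cam)
    s=w[ok&(w[:,0]>.3)&(w[:,0]<.7)&(w[:,1]>-.1)&(w[:,1]<.45)&(w[:,2]>.28)]
    print(len(s),np.percentile(s,[0,1,50,99,100],axis=0).round(3))
E
python3 -m handwheel '[[1,0,0,6,0],[1,0,0,12,4],[1,0,0,18,8],[1,0,0,24,12],[1,0,0,30,17.3],[1,0,0,34,17.3],[1,0,0,34,17.3],[1,0,0,34,17.3]]' 20
```

```text
4119 [[0.464 0.09  0.282]
 [0.469 0.096 0.34 ]
 [0.52  0.18  0.392]
 [0.559 0.344 0.403]
 [0.565 0.374 0.406]]
1948 [[0.465 0.089 0.28 ]
 [0.472 0.094 0.284]
 [0.546 0.218 0.39 ]
 [0.568 0.366 0.402]
 [0.571 0.373 0.404]]
time_s: 2.4
tcp_pos: [0.1634, 0.655, 0.5657]
eef_rot: [180.0, 0.0, 3.3]
contact_force: [-0.2, -0.2, -1.4]
gripper_width: 0.0129
gripper_force: 0.0
```

```bash
python3 -m handwheel '[[1,2.5,-5.5,0,0],[1,5,-11,0,0],[1,7.5,-16.5,0,0],[1,10,-22,0,0],[1,12.5,-27.5,0,0],[1,15,-33,0,0],[1,17.5,-38.5,0,0],[1,20,-44,0,0]]'
python3 -m handwheel '[[1,2,-5.5,0,0],[1,4,-11,0,0],[1,6,-16.5,0,0],[1,8,-22,0,0],[1,10,-27.5,0,0],[1,12,-33,0,0],[1,14,-36.5,0,0],[1,14.3,-36.5,0,0]]'
```

```text
time_s: 3.4
tcp_pos: [0.3635, 0.2126, 0.5656]
eef_rot: [180.0, 0.1, 3.3]
contact_force: [1.5, 0.5, 0.9]
gripper_width: 0.0005
gripper_force: 0.0
time_s: 4.4
tcp_pos: [0.5072, -0.1522, 0.5636]
eef_rot: [-180.0, 0.3, 3.1]
contact_force: [-0.7, -0.3, 0.1]
gripper_width: 0.0008
gripper_force: 0.0
```

```bash
python3 -m handwheel '[[1,0,0.5,-6,0],[1,0,1,-12,0],[1,0,2,-18,0],[1,0,3,-24,0],[1,0,3,-30,0],[1,0,3,-36,0],[1,0,3,-42,0],[1,0,3,-42.5,0]]'
python3 - <<'E'
from fit import *
for cam in("top","side"):
    p,w,ok,h=cloud(cam)
    c=p[120:300,200:400] if cam=='side' else p[90:250,250:450]
    cv2.imwrite(f'pics/{cam}1.png',cv2.resize(c[:,:,::-1],None,fx=3,fy=3))
print(get_state()['tcp_pos'])
E
```

```text
time_s: 5.4
tcp_pos: [0.5027, -0.1197, 0.1379]
eef_rot: [-180.0, 0.5, 3.3]
contact_force: [0.4, 0.2, 0.3]
gripper_width: 0.0003
gripper_force: 0.0
[ 0.50667763 -0.11994138  0.14233296]
```

View pics/side1.png

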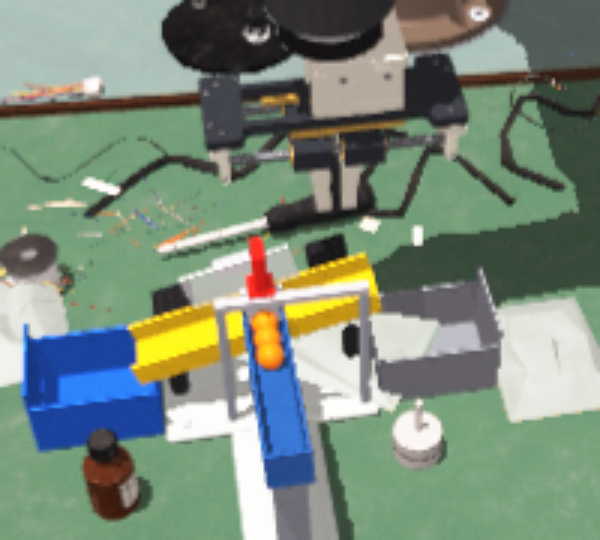

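The fingers stand above the left pad, which shows at crop (325,250). Now I press down slowly.

```bash
python3 -m handwheel '[[1,0,0,-3,0],[1,0,0,-4,0],[1,0,0,-4.5,0],[1,0,0,-5,0],[1,0,0,-5.5,0]]'
python3 -m handwheel '[[1,0,0,-0.4,0],[1,0,0,-0.8,0],[1,0,0,-1.2,0],[1,0,0,-1.6,0],[1,0,0,-1.6,0]]'
python3 -m handwheel '[[1,0,0,2,0],[1,0,0,6,0],[1,0,0,11,0],[1,0,0,15,0],[1,0,0,15,0]]'
python3 - <<'E'
from h import *
p,d=imaging.capture("side");cv2.imwrite('pics/side2.png',cv2.resize(p[120:300,200:400,::-1],None,fx=3,fy=3))
E
```

```text
time_s: 6.12
tcp_pos: [0.5072, -0.1201, 0.0871]
eef_rot: [180.0, -0.1, 3.3]
contact_force: [-0.2, -0.6, 0.0]
gripper_width: 0.0004
gripper_force: 0.1
time_s: 6.75
tcp_pos: [0.5064, -0.1202, 0.0702]
eef_rot: [180.0, 0.0, 3.3]
contact_force: [1.4, 0.2, 0.1]
gripper_width: 0.0006
gripper_force: 0.0
time_s: 7.38
tcp_pos: [0.5086, -0.1202, 0.2243]
eef_rot: [180.0, -0.4, 3.3]
contact_force: [-0.9, 0.1, -0.6]
gripper_width: 0.0002
gripper_force: 0.0
```

View pics/side2.png

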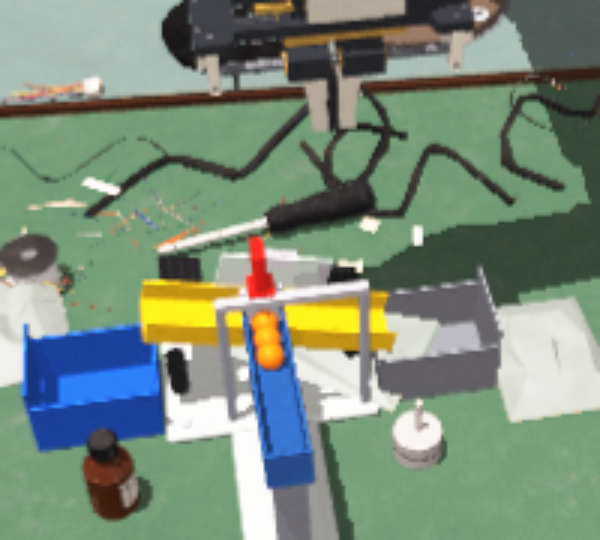

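The gate has rocked over, with its left end now down and feeding the grey tray. The stop is still shut (tab at crop (260,265)) and the balls are waiting. Now I go to the tab's right side.

```bash
python3 -m handwheel '[[1,0,0,2.5,0],[1,2,-5,2.5,0],[1,4,-10.7,2.5,0],[1,8,-10.7,2.5,0],[1,10.2,-10.7,1,0],[1,10.2,-10.7,-3,0],[1,10.2,-10.7,-5.8,0],[1,10.2,-10.7,-5.8,0]]'
python3 - <<'E'
from h import *
for c in ("top","side"):
    p,d=imaging.capture(c);cv2.imwrite(f'pics/{c}3.png',cv2.resize(p[120:300,200:400,::-1],None,fx=3,fy=3))
print(get_state()['tcp_pos'],get_state()['contact_force'])
E
```

```text
time_s: 8.43
tcp_pos: [0.6063, -0.2268, 0.1586]
eef_rot: [-179.9, 0.4, 3.2]
contact_force: [-0.2, 0.2, 0.1]
gripper_width: 0.0004
gripper_force: 0.0
[ 0.60868115 -0.22731726  0.16258827] [-0.43390824 -0.59681181  1.14195501]
```

View pics/side3.png

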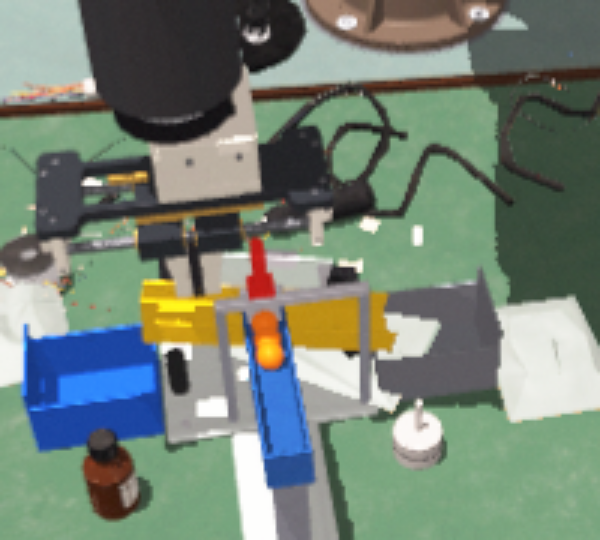

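The fingertips (crop (200,295)) are just right of the red tab (260,270) and clear of the balls. Now I push left.

```bash
python3 -m handwheel '[[1,0,1,0,0],[1,-0.1,2,0,0],[1,-0.1,3,0,0],[1,-0.2,4,0,0],[1,-0.2,4.7,0,0],[1,-0.3,5.4,0,0],[1,-0.3,5.8,0,0],[1,-0.3,5.8,0,0]]'
python3 - <<'E'
from h import *
for c in ("top","side"):
    p,d=imaging.capture(c);cv2.imwrite(f'pics/{c}4.png',cv2.resize(p[120:300,200:400,::-1],None,fx=3,fy=3))
    find(c,"stop_tab",d)
E
```

```text
time_s: 9.52
tcp_pos: [0.6055, -0.1687, 0.1623]
eef_rot: [-180.0, 0.0, 3.3]
contact_force: [-0.8, -1.0, 0.1]
gripper_width: 0.0004
gripper_force: 0.0
top stop_tab 0.49 [292. 206.] 803 med [ 0.566 -0.025  0.004] lo [ 0.519 -0.072 -0.002] hi [0.595 0.003 0.068]
side stop_tab 0.48 [304. 215.] 145 med [ 0.606 -0.146  0.15 ] lo [ 0.593 -0.159  0.111] hi [ 0.61  -0.135  0.188]
```

View pics/side4.png

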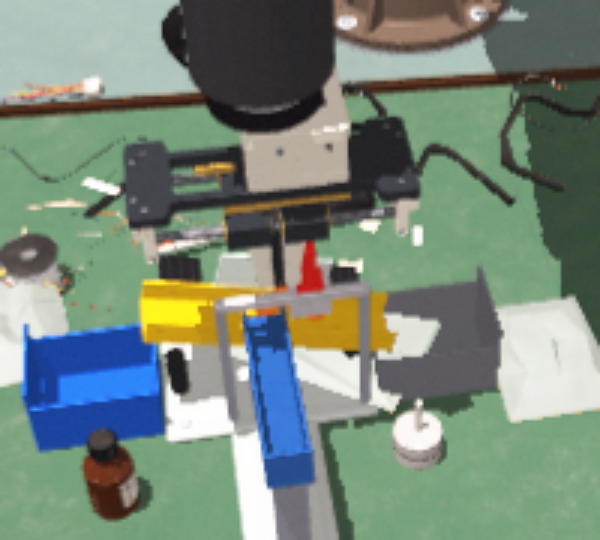

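The tab has moved about 37 mm and the balls are running. I push on to the end stop.

```bash
python3 -m handwheel '[[1,0,0.3,0,0],[1,0,0.6,0,0],[1,0,0.8,0,0],[1,0,0.8,0,0]]'
```

```text
time_s: 10.22
tcp_pos: [0.6057, -0.1609, 0.1626]
eef_rot: [-180.0, -0.0, 3.3]
contact_force: [-0.7, -1.2, 0.1]
gripper_width: 0.0005
gripper_force: 0.2
```

```bash
python3 -m handwheel '[[1,0,0.1,0,0],[1,0,0.2,0,0],[1,0,0.2,0,0]]'
python3 -m handwheel '[[1,0,-1.5,0,0],[1,0,-3,4,0],[1,0,-3,9,0],[1,-3,-3,14,0],[1,-8,-3,19,0],[1,-13,-3,24,0],[1,-13,-3,26,0],[1,-13,-3,26,0]]'
python3 - <<'E'
from h import *
for c in ("top","side"):
    p,d=imaging.capture(c);cv2.imwrite(f'pics/{c}5.png',cv2.resize(p[120:300,200:400,::-1],None,fx=3,fy=3))
    find(c,"stop_tab",d)
    for q in("ball0","ball1","ball2"): find(c,q,d)
E
```

```text
time_s: 10.6
tcp_pos: [0.6056, -0.1594, 0.1626]
eef_rot: [180.0, 0.0, 3.3]
contact_force: [-1.2, -3.1, -0.1]
gripper_width: 0.0003
gripper_force: 1.5
time_s: 11.6
tcp_pos: [0.4756, -0.1899, 0.4264]
eef_rot: [180.0, -0.4, 3.3]
contact_force: [-0.0, -0.2, -0.9]
gripper_width: 0.0006
gripper_force: 0.0
top stop_tab none
top ball0 none
top ball1 none
top ball2 none
side stop_tab 0.79 [309. 210.] 215 med [ 0.6   -0.138  0.149] lo [ 0.546 -0.15   0.1  ] hi [ 0.609 -0.123  0.188]
side ball0 0.56 [348. 234.] 34 med [ 0.552 -0.031  0.018] lo [ 0.544 -0.038  0.011] hi [ 0.557 -0.023  0.022]
side ball1 0.56 [348. 234.] 34 med [ 0.552 -0.031  0.018] lo [ 0.544 -0.038  0.011] hi [ 0.557 -0.023  0.022]
side ball2 0.56 [348. 234.] 34 med [ 0.552 -0.031  0.018] lo [ 0.544 -0.038  0.011] hi [ 0.557 -0.023  0.022]
```

View pics/side5.png

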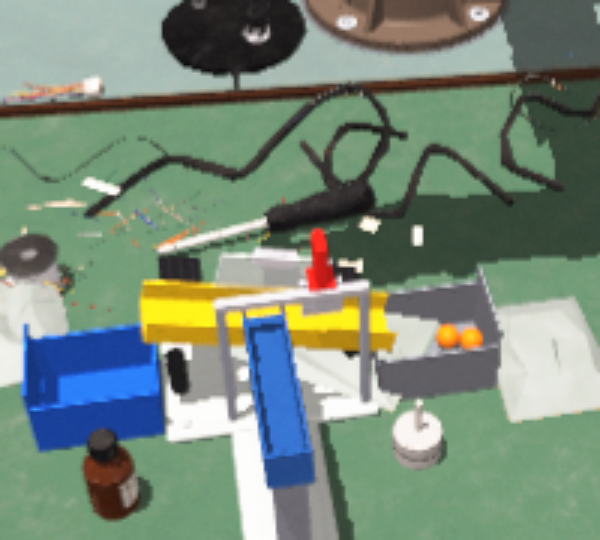

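The stop is open (tab moved about 45 mm) and two balls show in the grey tray at crop (448,335) and (470,338). The third may be hidden by the near wall, so I check the top view after moving the arm aside and letting time pass.

```bash
python3 -m handwheel '[[1,0,-5,3,0],[1,0,-11,6,0],[1,0,-17,8,0],[1,0,-22,8,0],[1,0,-22,8,0],[1,0,-22,8,0],[1,0,-22,8,0],[1,0,-22,8,0]]'
python3 - <<'E'
from fit import *
for c in ("top","side"):
    p,w,ok,h=cloud(c)
    if c=="top":cv2.imwrite('pics/top6.png',cv2.resize(p[120:280,220:420,::-1],None,fx=3.7,fy=3.7,interpolation=2))
    o=ok&near(w)&(h[:,0]>5)&(h[:,0]<16)&(h[:,1]>170);s=w[o]
    n,l,st,ce=cv2.connectedComponentsWithStats(o.reshape(400,640).astype(np.uint8))
    for i in range(1,n):
        m=(l.ravel()==i);print(c,ce[i].round(),st[i,4],np.median(w[m],0).round(3),np.ptp(w[m],axis=0).round(3))
E
```

```text
time_s: 13.1
tcp_pos: [0.4757, -0.4081, 0.5034]
eef_rot: [180.0, -0.1, 3.4]
contact_force: [-0.2, 0.6, 0.2]
gripper_width: -0.0
gripper_force: 0.0
top [300. 199.] 1 [ 0.58  -0.049  0.017] [0. 0. 0.]
top [302. 198.] 1 [ 0.582 -0.054  0.02 ] [0. 0. 0.]
top [304. 199.] 1 [ 0.579 -0.059  0.022] [0. 0. 0.]
top [299. 202.] 2 [ 0.573 -0.046  0.02 ] [0.003 0.    0.001]
top [302. 204.] 2 [ 0.567 -0.052  0.014] [0.001 0.003 0.004]
top [282. 211.] 1 [ 0.549 -0.001  0.018] [0. 0. 0.]
top [288. 212.] 2 [ 0.548 -0.018  0.015] [0.002 0.002 0.004]
top [294. 212.] 2 [ 0.547 -0.034  0.018] [0.003 0.003 0.003]
top [282. 214.] 2 [ 0.545 -0.001  0.   ] [0.002 0.002 0.003]
top [289. 214.] 1 [ 0.543 -0.018  0.003] [0. 0. 0.]
top [294. 216.] 2 [ 0.537 -0.034  0.017] [0.002 0.003 0.006]
side [261. 197.] 3 [ 0.39  -0.254  0.006] [0.015 0.004 0.014]
side [264. 196.] 1 [ 0.389 -0.245  0.011] [0. 0. 0.]
side [257. 199.] 7 [ 0.395 -0.265  0.004] [0.015 0.012 0.011]
side [253. 201.] 1 [ 0.392 -0.277 -0.002] [0. 0. 0.]
side [351. 233.] 28 [ 0.552 -0.025  0.012] [0.036 0.024 0.017]
side [360. 232.] 6 [ 0.554 -0.003  0.016] [0.016 0.006 0.009]
side [235. 281.] 170 [ 0.689 -0.308  0.047] [0.027 0.034 0.055]
```

View pics/top6.png

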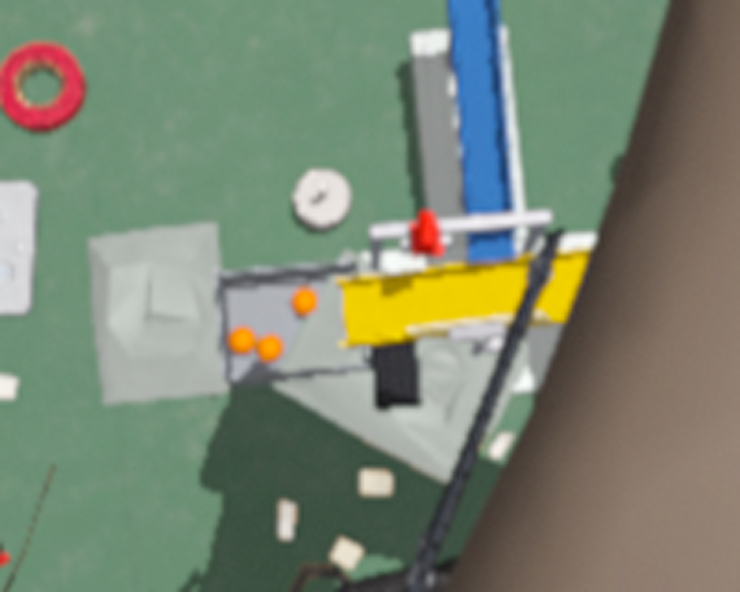

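All three balls are in the grey tray (crop (303,300), (242,340), (270,348)). I let them settle for a second and check that they have stopped.

```bash
python3 -m handwheel '[[1,0,0,0,0],[1,0,0,0,0],[1,0,0,0,0],[1,0,0,0,0],[1,0,0,0,0],[1,0,0,0,0],[1,0,0,0,0],[1,0,0,0,0]]'
python3 - <<'E'
from fit import *
def f():
    p,d=imaging.capture("top");h=cv2.cvtColor(p,cv2.COLOR_RGB2HSV).astype(int)
    o=((h[...,0]>5)&(h[...,0]<16)&(h[...,1]>170)&(h[...,2]>140)).astype(np.uint8);o[:190]=0;o[225:]=0;o[:,:275]=0;o[:,315:]=0
    n,l,s,c=cv2.connectedComponentsWithStats(o,connectivity=8);print(s[1:,4],c[1:].round(1).tolist())
f()
for i in range(4):imaging.capture("side")
f()
E
```

```text
time_s: 14.2
tcp_pos: [0.4756, -0.4092, 0.5026]
eef_rot: [180.0, -0.0, 3.3]
contact_force: [0.3, -0.6, -0.1]
gripper_width: 0.0003
gripper_force: 0.0
[1 1 1 2 2 1 2 2 2 1 2] [[300.0, 199.0], [302.0, 198.0], [304.0, 199.0], [299.0, 201.5], [301.5, 204.0], [282.0, 211.0], [288.5, 211.5], [294.5, 211.5], [282.5, 213.5], [289.0, 214.0], [294.5, 215.5]]
[1 1 1 2 2 1 2 2 2 1 2] [[300.0, 199.0], [302.0, 198.0], [304.0, 199.0], [299.0, 201.5], [301.5, 204.0], [282.0, 211.0], [288.5, 211.5], [294.5, 211.5], [282.5, 213.5], [289.0, 214.0], [294.5, 215.5]]
```

The pixels match those from over a second earlier, so the balls are at rest.

```bash
python3 -c "
from plant import r
print(r.close_job())"
```

```text
the job is handed in; nothing more can be done
None
```

The gate is rocked over to the left, the stop is pushed fully open, all three balls are at rest in the grey left tray, and the job is handed in (no verdict came back).

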